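Stand a slumped reagent pack in its slot and switch over to it

ROBOT

A 6-joint arm with a two-finger parallel gripper is mounted at the origin on the work surface. World frame = base frame: x ahead of the robot, y to its left, z up, the work surface at z = 0. Lengths are in m, angles in rad, forces in N, time in s.
With the tool pointing down it reaches from about 0.375 to 0.975 m from the base axis. Payload 3.8 kg.
Tool frame: the origin (TCP) lies midway between the tips of the shut fingers; the grasp point (between the pads) lies 19 mm behind it; z points along the fingers, y is the line along which they close (so a half turn about z gives the same grasp; the last joint's range is limited). The gripper opens to 85 mm and grips with 20 to 120 N. Pads are 22 mm wide; open, the fingers measure 114 mm over their backs; the gripper's body (76 mm by 85 mm) begins 54 mm behind the grasp point. The pads swing forward as they close: fully open they stand 13 mm farther back than shut.
Start: joints at [1.183, 0.264, 1.604, -0, 1.274, -0.037], TCP at [0.232, 0.634, 0.231] pointing down, gripper open.
Joint ranges: [-2.63, 2.63], [-0.94, 2.18], [0.31, 2.57], [-1.31, 4.45], [0, 2.66], [-2.55, 2.55]. Speed limits (rad/s): [2.57, 2.57, 3.14, 3.14, 3.14, 3.14].

INTERFACE

Orientations are given as a unit quaternion [w, x, y, z].
In Python, from workcell import bot gives the robot as it stands. The module is installed in compiled form; this text tells all that it offers.
- The arm moves only by the tool servo_tool, never from a script. Its argument "motion" is a list of rows, each an object with "xyz": the shift along the tool's x, y, z in m, a list of three; "angular": the turn, a rotation vector about the tool's x, y, z in rad, a list of three; "hand": the closure in counts, from 0 (fully open) to 255 (shut). In form: [{"xyz": [x, y, z], "angular": [rx, ry, rz], "hand": hand}, ...]. A call has exactly 8 rows; each row shifts and turns the commanded pose from where the row before left it, along the tool's axes as they then stand; what a row does not reach is not made up. A row lasts 1/10 s, in which the tool goes at most 50 mm and 8.59 degrees, less where a joint would pass 70% of its speed; a pose out of reach is approached as far as the arm can. A call is refused whole if a number of a shift passes 0.05 or a number of a turn 0.15, either way. A call with a gripper value outside its range is refused whole. The fingers move at their own pace and stop on an object; "force" is the grip in N (left out, the last holds). Time passes only in rows, so rows that do not move let the fingers close, or fill a call up. It gives the time, the measured TCP pose, the force, the opening and the grip force at its end, in the units of the state.
- bot.get_obs(): the state, without advancing time (a new reading comes with each control period).
- bot.grab_frame(name): name is "side" or "top" or "wrist"; returns a dict with "color" (480x640x3 uint8, blue, green, red), "vfov" (degrees; the focal length in pixels is half the picture's height over the tangent of half this angle, whatever the lens; pixels are square), "cx", "cy" (the principal point, pixels), "world_to_cam" (4x4, takes a point from world to camera coordinates). Camera axes: x right, y down, z forward; pixel columns grow to the right and rows downward; lengths in m; the calibration is good to about 2 mm. A picture is of the moment at which its call begins. There is no depth.
- bot.finish_job(): hands the job in; it is judged then, once.
The state is a dict: "time_s": time; "qpos": joint angles; "qd": joint speeds; "joint_efforts": joint torques, N m; "eef_pos": TCP position; "tcp_rot": TCP orientation; "force": force on the tool from outside, world axes, zero at the start; "torque": the same for the moment, N m; "finger_gap": finger opening in m; "grip_force": force on a finger pad.
Only numpy, scipy, OpenCV 4.12 (cv2) and the standard library are available. Lean on these libraries where they do the work, as an engineer would, in place of code of your own. Each camera call takes 0.05 s, during which the arm holds its last target. There are 200 camera calls.

TASK

The amber reagent pack has slumped over sideways in the mouth of the amber lane of the pack station: tip it up so that it stands on its edge, and slide it along its slot until it is fully home against the end stop, in line with the two other packs. Only then switch over to it: press the amber key all the way down, so that the latched blue key comes up. Leave the blue and green packs, the tube rack, the pen cup and the bottle where they are.

Things in the scene. Friction and masses are not known exactly. Their poses are not given: they have to be found in the camera images.
- pack_amber: Flat white reagent pack with an amber (orange) label, 110 mm long (x, along the lane), 26 thick (y), 95 tall (z), 0.18 to 0.35 kg. Origin: centre of its 110 x 26 underside; z to its top. It starts leaning about 31 degrees to the left (+y) in the mouth of the amber lane, origin at lane x -130 to -112 mm. Upright, it stands by itself.
- pack_amber_cap (a point): Centre of the top of the amber pack's cap: amber, 20 mm across, 12 mm high, on the pack's top, 30 mm from its middle towards the robot.
- pack_amber_edge (a point): Middle of the pack's upper left long edge (local +y, top). At the start it overhangs the left mouth wall by about 24 mm, 85 mm over the bench; the pack's lower right edge bears on the right wall, its lower left edge on the floor. A sideways push here, towards the right, tips the pack up against the right wall; rise with the edge (rubbing holds it down).
- pack_blue: Like the amber pack, with a blue cap and label: stands home in the blue lane. Leave it there.
- pack_green: Like the amber pack, with a green cap and label: stands home in the green lane. Leave it there.
- station: The fixed white pack station with the three lanes, open towards the robot. Its hood covers the lanes from lane x = 0 to +88 mm, underside 106 mm and top 124 mm over the bench, the amber and the blue key on top behind their lanes (the green lane has none, just a black cover). Origin: on the bench, at the middle lane's origin; x runs along the lanes away from the robot.
- lane_amber: One of three like, fixed lanes side by side, 56 mm apart, known by their amber strips (front of the floor, face of the hood); the order of colours varies. Origin: at bench height under a home pack's centre, mid-slot; x runs into the slot, away from the robot, y left, z up. Slot: x -40 to +56 mm, 32 mm wide (y -16 to +16), walls 70 mm high.
- lane_amber_mouth (a point): Floor of the amber lane's open mouth, at lane x = -120, y = 0; floor 4 mm over the bench. Mouth: lane x -190 to -55 mm, walls 3 mm thick and only 40 mm high; right wall straight on from the slot (inner face y = -16 mm), left wall flared out to y = +28 mm and joined to the slot by a slanting piece. The neighbouring mouths are empty.
- lane_amber_stop (a point): Foot of the end stop's face, lane x = +56, y = 0, on the floor. A pack is fully home when its far end meets this stop: origin at lane x = 0 to +1 mm, the 55 mm of it nearest the robot left standing out in front of the hood.
- lane_blue: One of three like, fixed lanes side by side, 56 mm apart, known by their blue strips (front of the floor, face of the hood); the order of colours varies. Origin: at bench height under a home pack's centre, mid-slot; x runs into the slot, away from the robot, y left, z up. 
- lane_green: One of three like, fixed lanes side by side, 56 mm apart, known by their green strips (front of the floor, face of the hood); the order of colours varies. Origin: at bench height under a home pack's centre, mid-slot; x runs into the slot, away from the robot, y left, z up. 
- key_amber (a joint): Flat amber push key, 34 x 30 mm, on the hood behind the amber lane. In m: 0 = up, 0.007 = fully down (its top then 131 mm over the bench). The amber and the blue key are interlocked: pressing the one that is up (4 to 5 N) lifts the latched one by as much as it goes down itself, and they stay as left, so press to the very bottom. Starts up.
- key_blue (a joint): Flat blue push key, 34 x 30 mm, on the hood behind the blue lane. In m: 0 = up, 0.007 = fully down (its top then 131 mm over the bench). Starts latched down.
- key_amber_top (a point): Centre of the top face of the amber key (moves with it); at lane x = +36 mm, 138 mm over the bench while up.
- tube_rack: Loose white test-tube rack, 200 x 85 x 62 mm, to the left of the station: a bystander. Origin under its centre.
- pen_cup: Loose black pen cup, 76 mm across, 95 mm tall, pens to 165 mm, to the right of the station: a bystander. Origin under its centre.
- spray_bottle: Loose clear bottle with a blue cap, 60 mm across, 150 mm tall, right and behind the pen cup: a bystander. Origin under its centre.
Not all that is in view belongs to the job. What is shaped like the pack_amber but yellow is not meant.

How it is judged:
By the outcome, as a careful person would: the job done as asked, in the order asked, and still so for the second after the job is handed in, with the robot touching nothing.
It also fails if it takes over 51 s, if anything falls off the work surface, if the arm or the gripper's body presses on something with over 40 N, if the wrist force passes 120 N, or if a joint passes its speed limit or range.

## Working session

There is one attempt and no reset: what is moved stays moved. The work goes in short steps, Python scripts to look and compute and a tool call to move; the robot and the scene stay as the last step left them, time stands still between calls to the robot, and variables do not carry over. Pictures are saved under pics/ and viewed, at most 10 in all, crops included, and the job is handed in when it is done.

Besides the shell and the picture viewer there is one more tool, called as a command line: name --argument value ..., lists and objects as JSON in quotes. servo_tool: Moves the arm, as the interface text tells. Its arguments: {"type":"object","properties":{"motion":{"type":"array","items":{"type":"object","properties":{"xyz":{"type":"array","items":{"type":"number"}},"angular":{"type":"array","items":{"type":"number"}},"hand":{"type":"number"}}}},"force":{"type":"number"}},"required":["motion"]}

```bash
mkdir -p pics; cat > h.py <<'E'
import numpy as np, cv2
from workcell import bot
def grab(n):
    f=bot.grab_frame(n); f['f']=240/np.tan(np.radians(f['vfov'])/2); return f
def ray(f,u,v):
    T=np.array(f['world_to_cam']);R=T[:3,:3];c=-R.T@T[:3,3]
    d=R.T@np.array([(u-f['cx'])/f['f'],(v-f['cy'])/f['f'],1]);return c,d
def onz(f,u,v,z):
    c,d=ray(f,u,v);return c+d*(z-c[2])/d[2]
def proj(f,p):
    T=np.array(f['world_to_cam']);q=T[:3,:3]@np.array(p)+T[:3,3];return f['cx']+f['f']*q[0]/q[2],f['cy']+f['f']*q[1]/q[2]
E
python3 - <<'E'
from h import *
import pickle
o=bot.get_obs();print(o['eef_pos'],o['tcp_rot'],o['time_s'])
for n in ['side','top']:
    f=grab(n);pickle.dump(f,open(n+'.pkl','wb'));cv2.imwrite(f'pics/{n}.png',f['color']);print(n,f['vfov'],f['cx'],f['cy'],np.round(f['world_to_cam'],3).tolist())
E
```

```text
[0.23168704 0.6332072  0.22993549] [-2.48103308e-04  1.74494570e-01  9.84657476e-01 -1.11303476e-03] 0.0
side 55.541945152797204 319.1523267801137 240.21437629120746 [[0.779, -0.626, -0.018, -0.452], [-0.481, -0.579, -0.658, 0.364], [0.401, 0.522, -0.753, 0.83], [0.0, 0.0, 0.0, 1.0]]
top 53.78093647291905 328.16458572677885 241.66703136298966 [[-0.015, -1.0, -0.009, 0.035], [-0.999, 0.016, -0.046, 0.592], [0.046, 0.008, -0.999, 1.232], [0.0, 0.0, 0.0, 1.0]]
```

View pics/side.png

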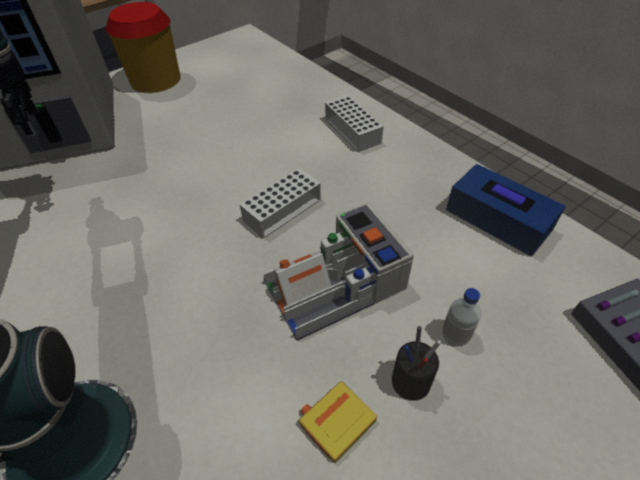

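View pics/top.png

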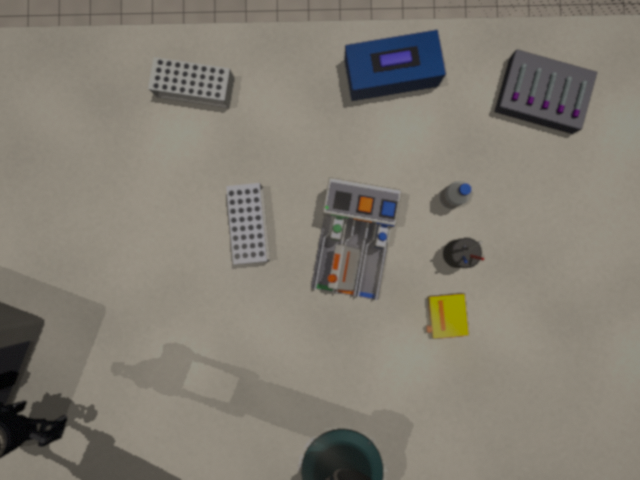

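The order is green (left), amber (middle), blue (right). The amber key is at about (366,204) and the blue key at about (388,208) in the top view. The amber pack leans left in the middle mouth, at about (340,265). Next I measure these with colour masks.

```bash
python3 - <<'E'
from h import *
import pickle
for n,box in [('top',(300,410,170,305)),('side',(250,420,195,345))]:
    f=pickle.load(open(n+'.pkl','rb'));im=f['color'];hsv=cv2.cvtColor(im,cv2.COLOR_BGR2HSV)
    for c,lo,hi in [('amber',(5,150,100),(16,255,255)),('blue',(105,130,60),(125,255,255)),('green',(55,90,40),(90,255,255))]:
        m=cv2.inRange(hsv,lo,hi);k=np.zeros_like(m);k[box[2]:box[3],box[0]:box[1]]=1;m*=k
        N,l,s,ce=cv2.connectedComponentsWithStats(m)
        for i in range(1,N):
            if s[i,4]>12: print(n,c,ce[i].round(1),s[i],[onz(f,*ce[i],z).round(3)[:2].tolist() for z in (.004,.085,.107,.138)])
    x0,x1,y0,y1=box
    cv2.imwrite(f'pics/{n}c.png',cv2.resize(im[y0:y1,x0:x1],None,fx=4.4,fy=4.4,interpolation=cv2.INTER_CUBIC)[:600,:800])
E
```

```text
top amber [365.2 204. ] [358 197  15  15 180] [[0.692, -0.074], [0.682, -0.068], [0.679, -0.066], [0.675, -0.064]]
top amber [335.5 261.3] [333 254   6  15  66] [[0.541, 0.008], [0.54, 0.008], [0.54, 0.008], [0.54, 0.008]]
top amber [331.5 278. ] [328 275   8   7  52] [[0.497, 0.019], [0.499, 0.019], [0.5, 0.019], [0.501, 0.019]]
top amber [347.6 291.8] [342 291  11   3  25] [[0.46, -0.023], [0.465, -0.02], [0.466, -0.02], [0.468, -0.019]]
top blue [387.9 208.3] [382 201  13  15 165] [[0.679, -0.134], [0.67, -0.124], [0.667, -0.122], [0.664, -0.118]]
top blue [382.1 236.1] [379 233   7   7  39] [[0.605, -0.117], [0.601, -0.108], [0.6, -0.106], [0.598, -0.103]]
top blue [366.4 294.6] [361 293  12   4  33] [[0.452, -0.072], [0.457, -0.067], [0.459, -0.065], [0.461, -0.063]]
top green [337. 228.] [335 226   5   5  21] [[0.629, 0.002], [0.623, 0.003], [0.621, 0.003], [0.619, 0.004]]
top green [322.2 286.6] [318 285  10   4  28] [[0.474, 0.044], [0.478, 0.042], [0.479, 0.042], [0.481, 0.041]]
side amber [372.5 234. ] [364 228  19  13 156] [[0.764, 0.016], [0.71, -0.034], [0.695, -0.047], 
[... 224 characters left out ...]
 [0.485, -0.011]]
side amber [304.5 273.4] [289 266  32  16 135] [[0.557, 0.027], [0.523, -0.024], [0.513, -0.038], [0.5, -0.057]]
side blue [386.8 253.8] [377 247  20  15 186] [[0.747, -0.053], [0.694, -0.096], [0.68, -0.108], [0.66, -0.124]]
side blue [358.7 272.4] [354 268   9  11  59] [[0.657, -0.052], [0.613, -0.095], [0.601, -0.107], [0.584, -0.123]]
side blue [291.9 324.3] [288 319   8  14  49] [[0.454, -0.064], [0.429, -0.106], [0.422, -0.117], [0.413, -0.133]]
side green [332.3 237.3] [328 233   9  10  59] [[0.68, 0.072], [0.634, 0.017], [0.621, 0.002], [0.603, -0.019]]
side green [270.  285.1] [268 282   5   8  22] [[0.476, 0.051], [0.449, -0.002], [0.442, -0.017], [0.432, -0.037]]
```

View pics/topc.png

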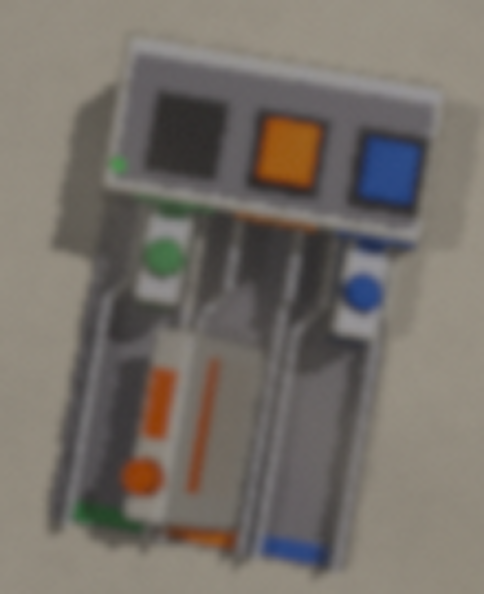

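```bash
cat >> h.py <<'E'
from scipy.spatial.transform import Rotation as Ro
O=np.array([.6395,-.0577,0]);YAW=-.198
L=Ro.from_euler('z',YAW).as_matrix()           # lane axes as columns
Rd=L@np.diag([-1.,1,-1])                        # wanted tool: x=-lane x, y=lane y, z down
def st(tgt=None):
    o=bot.get_obs();q=np.array(o['tcp_rot']);R=Ro.from_quat(np.r_[q[1:],q[0]]).as_matrix()
    p=L.T@(np.array(o['eef_pos'])-O)
    print('t',round(o['time_s'],2),'lane mm',(p*1e3).round(1),'turn',Ro.from_matrix(R.T@Rd).as_rotvec().round(3),'F lane',(L.T@np.array(o['force'])).round(1),'gap',o['finger_gap'],'grip',o['grip_force'])
    if tgt is not None: print('shift tool mm',((np.array(tgt)/1e3-p)@np.diag([-1,1,-1])*1e3).round(1))
E
python3 - <<'E'
from h import *
st([-121,90,200])
E
```

```text
t 0.1 lane mm [-535.7  597.3  230.1] turn [-0.002 -0.    -0.153] F lane [ 0.3 -0.2  0.5] gap 0.08545174369475574 grip 0.0
shift tool mm [-414.7 -507.3   30.1]
```

servo_tool --motion '[{"xyz": [0, 0, 0], "angular": [0, 0, -0.15], "hand": 255}, {"xyz": [-0.027, -0.033, 0], "angular": [0, 0, 0], "hand": 255}, {"xyz": [-0.027, -0.033, 0], "angular": [0, 0, 0], "hand": 255}, {"xyz": [-0.027, -0.033, 0], "angular": [0, 0, 0], "hand": 255}, {"xyz": [-0.027, -0.033, 0], "angular": [0, 0, 0], "hand": 255}, {"xyz": [-0.027, -0.033, 0], "angular": [0, 0, 0], "hand": 255}, {"xyz": [-0.027, -0.033, 0], "angular": [0, 0, 0], "hand": 255}, {"xyz": [-0.027, -0.033, 0], "angular": [0, 0, 0], "hand": 255}]'

```text
time_s: 0.9
eef_pos: [0.3713, 0.368, 0.2308]
tcp_rot: [-0.0, 0.1, 0.995, -0.0]
force: [1.9, 1.1, 0.9]
finger_gap: 0.0
grip_force: 0.0
```

servo_tool --motion '[{"xyz": [-0.027, -0.033, 0], "angular": [0, 0, 0], "hand": 255}, {"xyz": [-0.027, -0.033, 0], "angular": [0, 0, 0], "hand": 255}, {"xyz": [-0.027, -0.033, 0], "angular": [0, 0, 0], "hand": 255}, {"xyz": [-0.027, -0.033, 0], "angular": [0, 0, 0], "hand": 255}, {"xyz": [-0.027, -0.033, 0], "angular": [0, 0, 0], "hand": 255}, {"xyz": [-0.027, -0.033, 0], "angular": [0, 0, 0], "hand": 255}, {"xyz": [-0.027, -0.033, 0], "angular": [0, 0, 0], "hand": 255}, {"xyz": [0, 0, 0], "angular": [0, 0, 0], "hand": 255}]'

```text
time_s: 1.7
eef_pos: [0.5118, 0.1016, 0.2309]
tcp_rot: [0.0, 0.103, 0.995, -0.001]
force: [-0.4, -0.2, 0.6]
finger_gap: -0.0
grip_force: 0.0
```

```bash
python3 - <<'E'
from h import *
st([-121,90,72])
f=grab('wrist');cv2.imwrite('pics/w1.png',f['color'])
import pickle;pickle.dump(f,open('w1.pkl','wb'))
E
```

```text
t 1.7 lane mm [-156.5  131.   230.9] turn [-0.002  0.001 -0.008] F lane [-0.3 -0.2  0.6] gap -4.842159735687967e-05 grip 0.0
shift tool mm [-35.5 -41.  158.9]
```

View pics/w1.png

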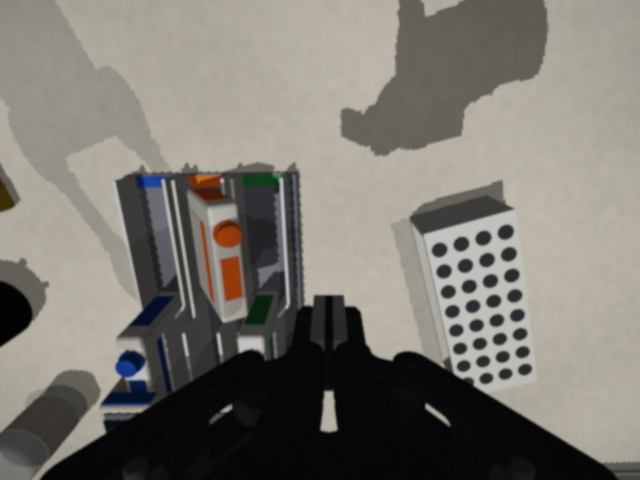

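The wrist view shows the leaning pack with its cap at (228,234), the floor strips along the top at about (150,182), (207,182) and (262,181), and the green and blue caps below. I'll check the lane frame against these.

```bash
python3 - <<'E'
from h import *
import pickle
f=pickle.load(open('w1.pkl','rb'));hsv=cv2.cvtColor(f['color'],cv2.COLOR_BGR2HSV)
for c,lo,hi in [('amber',(5,150,80),(16,255,255)),('blue',(105,130,40),(125,255,255)),('green',(55,90,30),(90,255,255))]:
    N,l,s,ce=cv2.connectedComponentsWithStats(cv2.inRange(hsv,lo,hi))
    for i in range(1,N):
        if s[i,4]>60 and ce[i][0]<330: print(c,ce[i].round(1),s[i],[(L.T@(onz(f,*ce[i],z)-O)*1e3).round(1)[:2].tolist() for z in (.004,.0975,.111)])
for n,uv,z in [('upper left edge near',(238,206),.085),('ul far',(245,317),.085),('top right near',(196,192),.099)]:
    print(n,(L.T@(onz(f,*uv,z)-O)*1e3).round(1))
E
```

```text
amber [204.3 180.8] [189 175  35  12 343] [[-180.3, -0.2], [-195.8, 33.1], [-198.0, 37.9]]
amber [227.2 234.3] [213 221  29  26 560] [[-121.0, 17.9], [-151.4, 46.6], [-155.8, 50.7]]
amber [206.6 260.2] [201 223  12  77 177] [[-90.3, -8.6], [-128.5, 26.8], [-134.0, 31.9]]
amber [231.4 277.8] [221 257  21  43 701] [[-68.2, 17.4], [-112.0, 46.2], [-118.3, 50.4]]
blue [148.6 180.9] [136 176  31  12 292] [[-180.6, -58.8], [-196.0, -10.7], [-198.2, -3.8]]
blue [151.8 310.3] [131 297  41  28 273] [[-26.2, -81.9], [-80.6, -28.0], [-88.5, -20.2]]
blue [161.2 355.7] [157 339  10  38  90] [[38.6, -81.2], [-32.2, -27.5], [-42.4, -19.7]]
blue [129.1 363.8] [116 352  28  25 499] [[50.6, -123.9], [-23.2, -59.4], [-33.9, -50.1]]
blue [131.7 395.1] [102 381  54  24 596] [[100.2, -130.2], [13.8, -64.1], [1.3, -54.5]]
green [260.4 179.9] [242 174  39  13 408] [[-180.9, 58.9], [-196.2, 77.2], [-198.4, 79.8]]
green [258.9 309.9] [245 296  28  29 505] [[-25.9, 46.2], [-80.4, 67.7], [-88.3, 70.8]]
upper left edge near [-172.4   54.4   85. ]
ul far [-65.6  51.2  85. ]
top right near [-187.2   26.    99. ]
```

servo_tool --motion '[{"xyz": [-0.0355, -0.031, 0], "angular": [0, 0, -0.008], "hand": 255}, {"xyz": [0, -0.01, 0.03], "angular": [0, 0, 0], "hand": 255}, {"xyz": [0, 0, 0.04], "angular": [0, 0, 0], "hand": 255}, {"xyz": [0, 0, 0.04], "angular": [0, 0, 0], "hand": 255}, {"xyz": [0, 0, 0.03], "angular": [0, 0, 0], "hand": 255}, {"xyz": [0, 0, 0.019], "angular": [0, 0, 0], "hand": 255}, {"xyz": [0, 0, 0], "angular": [0, 0, 0], "hand": 255}, {"xyz": [0, 0, 0], "angular": [0, 0, 0], "hand": 255}]'

```text
time_s: 2.55
eef_pos: [0.5364, 0.0594, 0.0722]
tcp_rot: [-0.001, 0.096, 0.995, 0.0]
force: [-0.7, 0.3, 0.1]
finger_gap: -0.0001
grip_force: 0.0
```

```bash
python3 - <<'E'
from h import *
st([-121,72,71])
E
```

```text
t 2.55 lane mm [-124.1   94.5   72.2] turn [-0.    -0.001  0.006] F lane [-0.7  0.1  0.1] gap -5.24945845152405e-05 grip 0.0
shift tool mm [ -3.1 -22.5   1.2]
```

servo_tool --motion '[{"xyz": [-0.001, -0.008, 0], "angular": [0, 0, 0], "hand": 255}, {"xyz": [-0.001, -0.008, 0], "angular": [0, 0, 0], "hand": 255}, {"xyz": [-0.001, -0.008, 0], "angular": [0, 0, 0], "hand": 255}, {"xyz": [0, -0.004, -0.002], "angular": [0, 0, 0], "hand": 255}, {"xyz": [0, -0.004, -0.002], "angular": [0, 0, 0], "hand": 255}, {"xyz": [0, -0.004, -0.002], "angular": [0, 0, 0], "hand": 255}, {"xyz": [0, -0.004, -0.002], "angular": [0, 0, 0], "hand": 255}, {"xyz": [0, 0, 0], "angular": [0, 0, 0], "hand": 255}]'

```text
time_s: 3.35
eef_pos: [0.5319, 0.018, 0.0804]
tcp_rot: [-0.0, 0.096, 0.995, -0.0]
force: [-0.0, -0.2, -0.4]
finger_gap: -0.0003
grip_force: 0.0
```

```bash
python3 - <<'E'
from h import *
st()
f=grab('side');im=f['color'][195:345,240:420];cv2.imwrite('pics/s2.png',cv2.resize(im,None,fx=4,fy=4,interpolation=cv2.INTER_CUBIC))
E
```

```text
t 3.35 lane mm [-120.4   53.    80.4] turn [-0.001 -0.     0.005] F lane [ 0.  -0.2 -0.4] gap -0.00034285570942819494 grip 0.023941175240906887
```

View pics/s2.png

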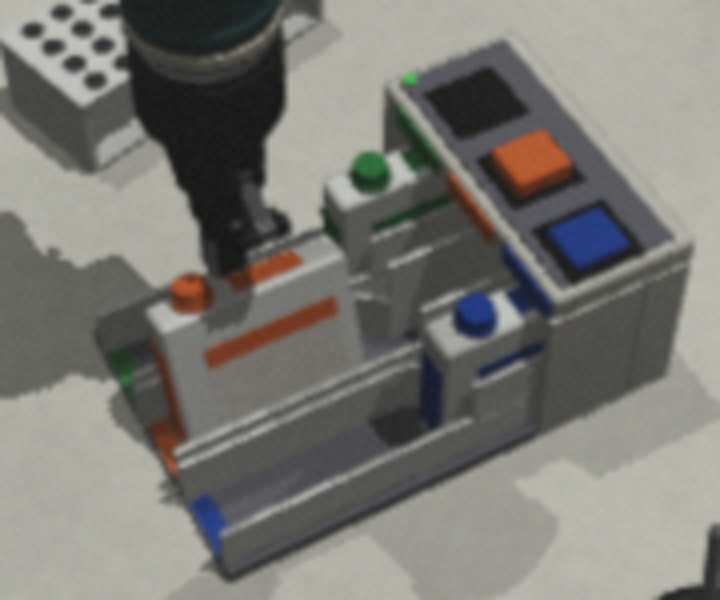

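The fingers bear on the upper edge and the pack is rising, partly upright. I continue along the arc.

servo_tool --motion '[{"xyz": [0, -0.004, -0.0015], "angular": [0, 0, 0], "hand": 255}, {"xyz": [0, -0.004, -0.0015], "angular": [0, 0, 0], "hand": 255}, {"xyz": [0, -0.004, -0.001], "angular": [0, 0, 0], "hand": 255}, {"xyz": [0, -0.004, -0.001], "angular": [0, 0, 0], "hand": 255}, {"xyz": [0, -0.003, -0.001], "angular": [0, 0, 0], "hand": 255}, {"xyz": [0, -0.002, 0], "angular": [0, 0, 0], "hand": 255}, {"xyz": [0, 0, 0], "angular": [0, 0, 0], "hand": 255}, {"xyz": [0, 0, 0], "angular": [0, 0, 0], "hand": 255}]'

```text
time_s: 4.2
eef_pos: [0.5282, -0.002, 0.0863]
tcp_rot: [-0.0, 0.096, 0.995, 0.0]
force: [0.3, -0.8, 0.3]
finger_gap: -0.0003
grip_force: 0.0
```

```bash
cat >> h.py <<'E'
def ambers(name,zs=(.111,),save=None):
    f=grab(name);hsv=cv2.cvtColor(f['color'],cv2.COLOR_BGR2HSV)
    if save: cv2.imwrite(save,f['color'])
    N,l,s,ce=cv2.connectedComponentsWithStats(cv2.inRange(hsv,(5,150,80),(16,255,255)))
    for i in range(1,N):
        p=[(L.T@(onz(f,*ce[i],z)-O)*1e3).round(1)[:2] for z in zs]
        if s[i,4]>20 and abs(p[0][0])<250 and abs(p[0][1])<90: print(name,ce[i].round(1),s[i],*p)
    return f
E
python3 - <<'E'
from h import *
st([-121,70,86])
ambers('top');ambers('side');ambers('wrist',save='pics/w2.png')
E
```

```text
t 4.2 lane mm [-120.1   32.7   86.3] turn [ 0.    -0.     0.005] F lane [ 0.5 -0.7  0.3] gap -0.0002743123102392317 grip 0.0
shift tool mm [ 0.9 37.3  0.3]
top [365.1 204.2] [358 197  15  16 194] [39.1 -0.3]
side [372.5 234.8] [363 228  20  15 187] [49.2 16.1]
side [312.3 271.6] [304 267  17  10  89] [-112.5  -11.4]
side [293.8 278.4] [290 274   9  10  76] [-153.3   -9.1]
side [311.8 286.1] [296 279  32  15  64] [-129.8  -43.1]
side [280.8 304.3] [278 301   6  10  32] [-202.2  -53.3]
wrist [284.8 159.8] [ 251  150   68   22 1263] [-192.1   17.5]
wrist [247.5 188.6] [225 187  48   4 132] [-182.5    4.6]
wrist [284.4 277.9] [282 232   6 114 238] [-149.4   15.9]
wrist [238.9 266.5] [ 210  236   61   61 2652] [-153.8   -0.5]
wrist [248.2 332.6] [ 228  312   40   49 1538] [-125.8    0.9]
```

View pics/w2.png

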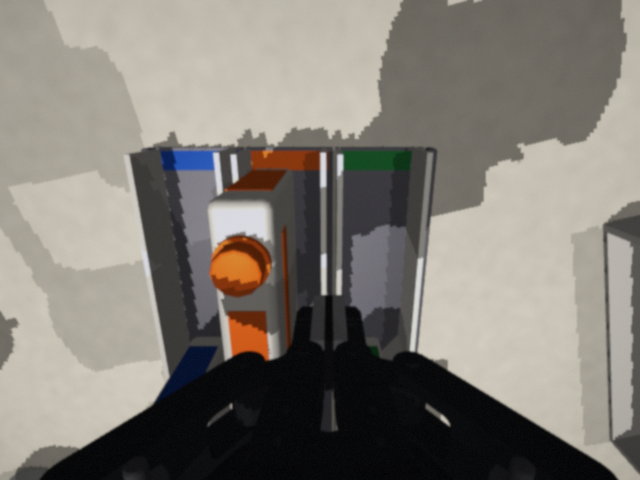

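The pack now stands upright against the right wall, with its cap at about (238,266). I back off left, go up, open partly, and come over the pack's near part.

servo_tool --motion '[{"xyz": [0, 0.015, 0], "angular": [0, 0, 0.005], "hand": 255}, {"xyz": [0, 0.02, 0], "angular": [0, 0, 0], "hand": 255}, {"xyz": [0, 0, -0.03], "angular": [0, 0, 0], "hand": 255}, {"xyz": [0, 0, -0.03], "angular": [0, 0, 0], "hand": 105}, {"xyz": [0, 0, -0.03], "angular": [0, 0, 0], "hand": 105}, {"xyz": [0.017, -0.035, 0], "angular": [0, 0, 0], "hand": 105}, {"xyz": [0.018, -0.035, 0], "angular": [0, 0, 0], "hand": 105}, {"xyz": [0, 0, 0], "angular": [0, 0, 0], "hand": 105}]'

```text
time_s: 5.15
eef_pos: [0.4844, -0.0314, 0.1761]
tcp_rot: [-0.001, 0.1, 0.995, -0.001]
force: [-0.5, 0.3, -0.2]
finger_gap: 0.0502
grip_force: 0.0
```

```bash
python3 - <<'E'
from h import *
st([-157,-2,78])
ambers('top');ambers('side');f=ambers('wrist',save='pics/w3.png')
E
```

```text
t 5.15 lane mm [-157.2   -4.7  176.1] turn [-0.001 -0.001 -0.002] F lane [-0.5  0.2 -0.2] gap 0.0502338565308007 grip 0.0
shift tool mm [-0.2  2.7 98.1]
top [365.1 204.2] [358 197  15  16 192] [39.1 -0.4]
top [355.  263.9] [353 258   5  12  47] [-107.9   -2.2]
side [372.5 234.9] [363 228  20  15 188] [49.1 16.2]
side [311.6 271.6] [303 267  18  10  89] [-113.7  -10.6]
side [293.8 278. ] [290 273   9  11  77] [-152.9   -7.9]
side [312.1 285.7] [297 279  31  15  65] [-128.8  -42.6]
side [280.7 304.2] [278 301   6  10  33] [-202.2  -53. ]
wrist [336.9 188.6] [314 183  48  13 576] [-200.7    2.1]
wrist [328.5 261.5] [312 244  35  35 826] [-153.8   -3. ]
wrist [329.1 313.3] [319 290  21  48 999] [-116.    -2.6]
```

View pics/w3.png

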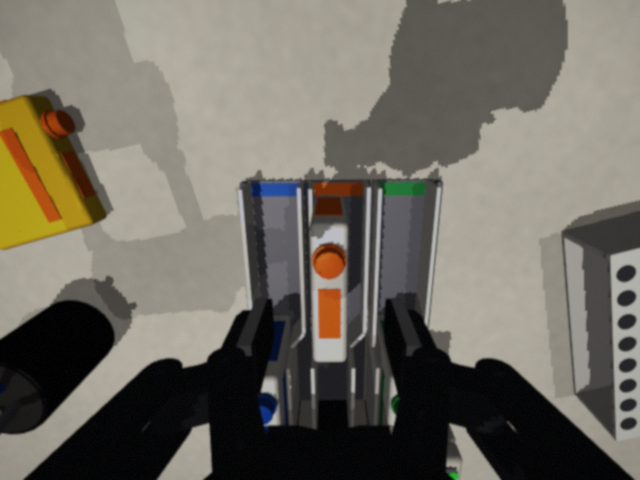

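Pack upright and seated, cap at (328,261), lane y −3 mm, origin x ≈ −123. Descending to grip.

servo_tool --motion '[{"xyz": [0, 0.002, 0.03], "angular": [0, 0, 0], "hand": 105}, {"xyz": [0, 0, 0.03], "angular": [0, 0, 0], "hand": 105}, {"xyz": [0, 0, 0.02], "angular": [0, 0, 0], "hand": 105}, {"xyz": [0, 0, 0.015], "angular": [0, 0, 0], "hand": 105}, {"xyz": [0, 0, 0.006], "angular": [0, 0, 0], "hand": 105}, {"xyz": [0, 0, 0], "angular": [0, 0, 0], "hand": 105}, {"xyz": [0, 0, 0], "angular": [0, 0, 0], "hand": 160}, {"xyz": [0, 0, 0], "angular": [0, 0, 0], "hand": 200}]' --force 30

```text
time_s: 6.1
eef_pos: [0.4885, -0.0275, 0.0765]
tcp_rot: [0.001, 0.098, 0.995, -0.0]
force: [-0.2, 0.4, -1.5]
finger_gap: 0.0251
grip_force: 33.7
```

servo_tool --motion '[{"xyz": [0, 0, 0], "angular": [0, 0, 0], "hand": 220}, {"xyz": [0, 0, 0], "angular": [0, 0, 0], "hand": 255}, {"xyz": [0, 0, 0], "angular": [0, 0, 0], "hand": 255}, {"xyz": [0, 0, 0], "angular": [0, 0, 0], "hand": 255}, {"xyz": [0, 0, -0.002], "angular": [0, 0, 0], "hand": 255}, {"xyz": [0, 0.002, 0], "angular": [0, 0, 0], "hand": 255}, {"xyz": [0, 0, 0], "angular": [0, 0, 0], "hand": 255}, {"xyz": [0, 0, 0], "angular": [0, 0, 0], "hand": 255}]'

```text
time_s: 6.9
eef_pos: [0.4867, -0.0253, 0.0767]
tcp_rot: [-0.001, 0.099, 0.995, -0.0]
force: [-1.5, -0.4, -0.7]
finger_gap: 0.0254
grip_force: 33.9
```

```bash
python3 - <<'E'
from h import *
st([-36,0,77])
ambers('side')
E
```

```text
t 6.9 lane mm [-156.2    1.7   76.7] turn [-0.    -0.002  0.   ] F lane [-1.4 -0.7 -0.7] gap 0.02537704170391642 grip 33.91228795051575
shift tool mm [-120.2   -1.7   -0.3]
side [372.5 234.8] [363 228  20  15 186] [49.1 16.2]
side [310.8 270. ] [302 266  18   9  78] [-113.3   -6.3]
side [312.8 283.8] [301 278  25  12  60] [-125.4  -39. ]
side [280.6 304.2] [278 300   6  11  33] [-202.4  -52.9]
```

servo_tool --motion '[{"xyz": [-0.01, -0.0015, 0], "angular": [0, 0, 0], "hand": 255}, {"xyz": [-0.012, 0, 0], "angular": [0, 0, 0], "hand": 255}, {"xyz": [-0.012, 0, 0], "angular": [0, 0, 0], "hand": 255}, {"xyz": [-0.012, 0, 0], "angular": [0, 0, 0], "hand": 255}, {"xyz": [-0.012, 0, 0], "angular": [0, 0, 0], "hand": 255}, {"xyz": [-0.012, 0, 0], "angular": [0, 0, 0], "hand": 255}, {"xyz": [0, 0, 0], "angular": [0, 0, 0], "hand": 255}, {"xyz": [0, 0, 0], "angular": [0, 0, 0], "hand": 255}]'

```text
time_s: 7.75
eef_pos: [0.556, -0.0407, 0.077]
tcp_rot: [-0.001, 0.099, 0.995, 0.0]
force: [-0.6, 0.0, -3.8]
finger_gap: 0.0255
grip_force: 33.5
```

```bash
python3 - <<'E'
from h import *
st([-36,0,77])
E
```

```text
t 7.75 lane mm [-85.2   0.2  77. ] turn [-0.    -0.001  0.   ] F lane [-0.6 -0.1 -3.8] gap 0.025501065650479163 grip 33.50452423095703
shift tool mm [-49.2  -0.2  -0. ]
```

servo_tool --motion '[{"xyz": [-0.01, 0, 0], "angular": [0, 0, 0], "hand": 255}, {"xyz": [-0.01, 0, 0], "angular": [0, 0, 0], "hand": 255}, {"xyz": [-0.01, 0, 0], "angular": [0, 0, 0], "hand": 255}, {"xyz": [-0.008, 0, 0], "angular": [0, 0, 0], "hand": 255}, {"xyz": [-0.004, 0, 0], "angular": [0, 0, 0], "hand": 255}, {"xyz": [-0.003, 0, 0.001], "angular": [0, 0, 0], "hand": 255}, {"xyz": [0, 0, 0], "angular": [0, 0, 0], "hand": 255}, {"xyz": [0, 0, 0], "angular": [0, 0, 0], "hand": 255}]'

```text
time_s: 8.55
eef_pos: [0.6005, -0.0496, 0.0765]
tcp_rot: [0.0, 0.099, 0.995, -0.0]
force: [0.3, 0.2, -1.5]
finger_gap: 0.0254
grip_force: 33.5
```

```bash
python3 - <<'E'
from h import *
st([-36,0,77])
E
```

```text
t 8.55 lane mm [-39.9   0.3  76.5] turn [0.    0.001 0.   ] F lane [ 0.2  0.3 -1.5] gap 0.025426505440201388 grip 33.54548513889313
shift tool mm [-3.9 -0.3 -0.5]
```

servo_tool --motion '[{"xyz": [-0.0015, 0, 0.001], "angular": [0, 0, 0], "hand": 255}, {"xyz": [-0.0015, 0, 0], "angular": [0, 0, 0], "hand": 255}, {"xyz": [-0.0015, 0, 0], "angular": [0, 0, 0], "hand": 255}, {"xyz": [-0.001, 0, 0], "angular": [0, 0, 0], "hand": 255}, {"xyz": [-0.001, 0, 0], "angular": [0, 0, 0], "hand": 255}, {"xyz": [0, 0, 0], "angular": [0, 0, 0], "hand": 255}, {"xyz": [0, 0, 0], "angular": [0, 0, 0], "hand": 255}, {"xyz": [0, 0, 0], "angular": [0, 0, 0], "hand": 255}]'

```text
time_s: 9.35
eef_pos: [0.606, -0.0506, 0.0765]
tcp_rot: [-0.0, 0.099, 0.995, 0.0]
force: [-4.2, 0.4, 5.7]
finger_gap: 0.0252
grip_force: 34.2
```

```bash
python3 - <<'E'
from h import *
st([-36,0,77])
E
```

```text
t 9.35 lane mm [-34.2   0.4  76.5] turn [ 0.    -0.001  0.   ] F lane [-4.2 -0.4  5.7] gap 0.025210168394902647 grip 34.194427728652954
shift tool mm [ 1.8 -0.4 -0.5]
```

servo_tool --motion '[{"xyz": [0, 0, -0.001], "angular": [0, 0, 0], "hand": 255}, {"xyz": [-0.001, 0, 0], "angular": [0, 0, 0], "hand": 255}, {"xyz": [-0.001, 0, 0], "angular": [0, 0, 0], "hand": 255}, {"xyz": [-0.001, 0, 0], "angular": [0, 0, 0], "hand": 255}, {"xyz": [0, 0, 0], "angular": [0, 0, 0], "hand": 255}, {"xyz": [0, 0, 0], "angular": [0, 0, 0], "hand": 255}, {"xyz": [0, 0, 0], "angular": [0, 0, 0], "hand": 255}, {"xyz": [0, 0, 0], "angular": [0, 0, 0], "hand": 255}]'

```text
time_s: 10.15
eef_pos: [0.6096, -0.0514, 0.0764]
tcp_rot: [0.0, 0.099, 0.995, -0.0]
force: [-3.9, 0.3, 3.7]
finger_gap: 0.0256
grip_force: 34.1
```

```bash
python3 - <<'E'
from h import *
st([-36,0,77])
E
```

```text
t 10.15 lane mm [-30.6   0.3  76.4] turn [0. 0. 0.] F lane [-3.9 -0.5  3.7] gap 0.025611908733056542 grip 34.11722123622894
shift tool mm [ 5.4 -0.3 -0.6]
```

servo_tool --motion '[{"xyz": [-0.001, 0, -0.0005], "angular": [0, 0, 0], "hand": 255}, {"xyz": [-0.001, 0, 0], "angular": [0, 0, 0], "hand": 255}, {"xyz": [-0.001, 0, 0], "angular": [0, 0, 0], "hand": 255}, {"xyz": [0, 0, 0], "angular": [0, 0, 0], "hand": 255}, {"xyz": [0, 0, 0], "angular": [0, 0, 0], "hand": 255}, {"xyz": [0, 0, 0], "angular": [0, 0, 0], "hand": 255}, {"xyz": [0, 0, 0], "angular": [0, 0, 0], "hand": 255}, {"xyz": [0, 0, 0], "angular": [0, 0, 0], "hand": 255}]'

```text
time_s: 10.95
eef_pos: [0.6096, -0.0515, 0.0764]
tcp_rot: [-0.003, 0.099, 0.995, 0.0]
force: [-11.1, 1.9, 8.8]
finger_gap: 0.0254
grip_force: 34.6
```

```bash
python3 - <<'E'
from h import *
st([-36,0,77])
ambers('side')
f=ambers('wrist',save='pics/w4.png')
E
```

```text
t 10.95 lane mm [-30.5   0.2  76.4] turn [-0.    -0.006  0.001] F lane [-11.2  -0.3   8.8] gap 0.025352027870334148 grip 34.58077669143677
shift tool mm [ 5.5 -0.2 -0.6]
side [372.6 234.9] [363 228  20  15 190] [49.2 16. ]
side [280.8 304.1] [278 300   7  11  41] [-202.1  -52.8]
wrist [339.   0.] [298   0  83   1  83] [-144.9    2.4]
wrist [327.  252.7] [ 306  231   45   42 1626] [-73.3  -0.8]
wrist [328.8 356. ] [ 301  326   57   63 2789] [-32.7  -0.1]
wrist [329.  413.1] [ 289  395   80   36 1446] [-6.1 -0.1]
```

View pics/w4.png

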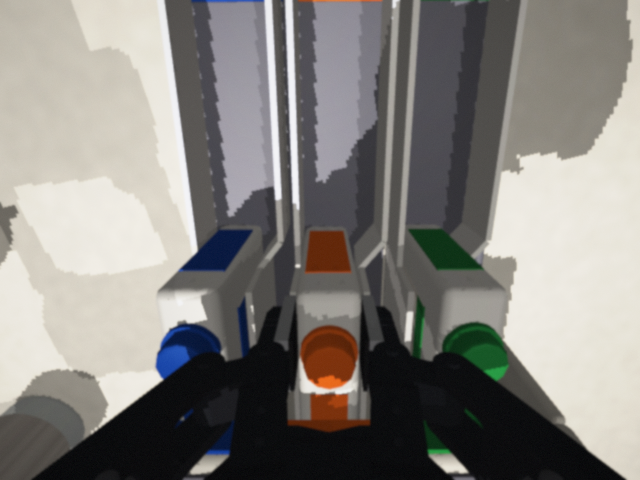

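Pack is hard against the stop: force rose with no further motion, and its front face is level with the blue and green packs at about row 230. Releasing with a small opening.

servo_tool --motion '[{"xyz": [0, 0, 0], "angular": [0, 0, 0], "hand": 150}, {"xyz": [0, 0, 0], "angular": [0, 0, 0], "hand": 150}, {"xyz": [0, 0, 0], "angular": [0, 0, 0], "hand": 150}, {"xyz": [0, 0, -0.01], "angular": [0, 0, 0], "hand": 150}, {"xyz": [0, 0, -0.02], "angular": [0, 0, 0], "hand": 150}, {"xyz": [0, 0, -0.03], "angular": [0, 0, 0], "hand": 150}, {"xyz": [0, 0, -0.03], "angular": [0, 0, 0], "hand": 150}, {"xyz": [0, 0, -0.02], "angular": [0, 0, 0], "hand": 150}]'

```text
time_s: 11.85
eef_pos: [0.614, -0.0522, 0.1903]
tcp_rot: [0.002, 0.099, 0.995, -0.0]
force: [-0.7, -0.7, -0.4]
finger_gap: 0.0351
grip_force: 0.0
```

```bash
python3 - <<'E'
from h import *
st([-90,0,180])
f=grab('wrist');cv2.imwrite('pics/w5.png',f['color']);hsv=cv2.cvtColor(f['color'],cv2.COLOR_BGR2HSV)
for c,lo,hi in [('amber',(5,150,80),(16,255,255)),('blue',(105,130,40),(125,255,255)),('green',(55,90,30),(90,255,255))]:
    N,l,s,ce=cv2.connectedComponentsWithStats(cv2.inRange(hsv,lo,hi))
    for i in range(1,N):
        if s[i,4]>100: print(c,ce[i].round(1),s[i],(L.T@(onz(f,*ce[i],.111)-O)*1e3).round(1)[:2])
E
```

```text
t 11.85 lane mm [-26.1   0.3 190.3] turn [0.    0.004 0.   ] F lane [-0.6 -0.8 -0.4] gap 0.03507129975780512 grip 0.0
shift tool mm [63.9 -0.3 10.3]
amber [10.2 32.3] [  0   0  27  56 677] [-155.6 -176.2]
amber [335.5  27. ] [309  19  54  17 917] [-158.3    3.7]
amber [325.6 245. ] [310 229  33  33 801] [-30.4  -2. ]
amber [326.  279.6] [315 274  23  12 253] [-4.8 -1.8]
amber [330.5 294.1] [297 292  66   5 306] [6.5 1.4]
amber [329.6 352.9] [ 307  330   46   47 2026] [56.   0.8]
blue [264.   27.5] [240  20  49  17 784] [-158.   -35.7]
blue [259.5 193.8] [242 187  34  15 333] [-65.2 -44.2]
blue [252.1 284.2] [ 214  226   67   71 1036] [ -1.2 -53.4]
blue [248.5 244.4] [233 229  33  32 807] [-30.8 -53.7]
blue [234.3 338.6] [224 326  25  33 570] [ 43.4 -69.8]
blue [ 18.4 449.6] [   0  429   43   43 1347] [ 153.4 -261.5]
green [407.9  26.9] [385  18  47  18 795] [-158.4   43.5]
green [399.6 193.2] [383 186  36  15 366] [-65.6  45.3]
green [406.8 283. ] [ 379  225   68   72 1147] [-2.2 54.6]
green [411.6 243.8] [395 228  34  33 847] [-31.3  55.6]
green [463.4 317.3] [458 312  12  12 114] [25.2 97.6]
```

All three caps are at lane x −30 to −31, so the amber pack is home. Next is the key.

servo_tool --motion '[{"xyz": [-0.02, 0, 0], "angular": [0, 0, 0], "hand": 255}, {"xyz": [-0.02, 0, 0], "angular": [0, 0, 0], "hand": 255}, {"xyz": [-0.017, 0, 0], "angular": [0, 0, 0], "hand": 255}, {"xyz": [0, 0, 0.02], "angular": [0, 0, 0], "hand": 255}, {"xyz": [0, 0, 0.015], "angular": [0, 0, 0], "hand": 255}, {"xyz": [0, 0, 0], "angular": [0, 0, 0], "hand": 255}, {"xyz": [0, 0, 0], "angular": [0, 0, 0], "hand": 255}, {"xyz": [0, 0, 0], "angular": [0, 0, 0], "hand": 255}]'

```text
time_s: 12.7
eef_pos: [0.6685, -0.0632, 0.1525]
tcp_rot: [0.0, 0.099, 0.995, -0.0]
force: [-0.3, 0.1, 0.3]
finger_gap: -0.0001
grip_force: 0.0
```

```bash
python3 - <<'E'
from h import *
st([36,0,131])
E
```

```text
t 12.7 lane mm [ 29.5   0.3 152.5] turn [0.    0.001 0.   ] F lane [-0.3  0.   0.3] gap -0.00010162661440992083 grip 0.0
shift tool mm [-6.5 -0.3 21.5]
```

servo_tool --motion '[{"xyz": [-0.0065, 0, 0.006], "angular": [0, 0, 0], "hand": 255}, {"xyz": [0, 0, 0.005], "angular": [0, 0, 0], "hand": 255}, {"xyz": [0, 0, 0.003], "angular": [0, 0, 0], "hand": 255}, {"xyz": [0, 0, 0.003], "angular": [0, 0, 0], "hand": 255}, {"xyz": [0, 0, 0.003], "angular": [0, 0, 0], "hand": 255}, {"xyz": [0, 0, 0.002], "angular": [0, 0, 0], "hand": 255}, {"xyz": [0, 0, 0], "angular": [0, 0, 0], "hand": 255}, {"xyz": [0, 0, 0], "angular": [0, 0, 0], "hand": 255}]'

```text
time_s: 13.5
eef_pos: [0.6749, -0.0645, 0.1311]
tcp_rot: [0.0, 0.099, 0.995, -0.0]
force: [-3.4, 1.0, 7.5]
finger_gap: -0.0
grip_force: 3.5
```

```bash
python3 - <<'E'
from h import *
st([36,0,131])
E
```

```text
t 13.5 lane mm [ 36.    0.3 131.1] turn [-0.     0.001  0.   ] F lane [-3.5  0.3  7.5] gap -1.2480512537457106e-05 grip 3.5114463079776215
shift tool mm [ 0.  -0.3  0.1]
```

Near the bottom. I press a little more to be sure of the bottom stop, then retreat.

servo_tool --motion '[{"xyz": [0, 0, 0.001], "angular": [0, 0, 0], "hand": 255}, {"xyz": [0, 0, 0.001], "angular": [0, 0, 0], "hand": 255}, {"xyz": [0, 0, 0.001], "angular": [0, 0, 0], "hand": 255}, {"xyz": [0, 0, 0], "angular": [0, 0, 0], "hand": 255}, {"xyz": [0, 0, 0], "angular": [0, 0, 0], "hand": 255}, {"xyz": [0, 0, 0], "angular": [0, 0, 0], "hand": 255}, {"xyz": [0, 0, 0], "angular": [0, 0, 0], "hand": 255}, {"xyz": [0, 0, 0], "angular": [0, 0, 0], "hand": 255}]'

```text
time_s: 14.3
eef_pos: [0.675, -0.0645, 0.1309]
tcp_rot: [0.001, 0.099, 0.995, -0.0]
force: [-8.3, 1.6, 17.9]
finger_gap: 0.0004
grip_force: 9.1
```

servo_tool --motion '[{"xyz": [0, 0, -0.01], "angular": [0, 0, 0], "hand": 255}, {"xyz": [0, 0, -0.03], "angular": [0, 0, 0], "hand": 255}, {"xyz": [0, 0, -0.04], "angular": [0, 0, 0], "hand": 255}, {"xyz": [0.03, 0, -0.03], "angular": [0, 0, 0], "hand": 255}, {"xyz": [0.04, 0, 0], "angular": [0, 0, 0], "hand": 255}, {"xyz": [0.04, 0, 0], "angular": [0, 0, 0], "hand": 255}, {"xyz": [0.04, 0, 0], "angular": [0, 0, 0], "hand": 255}, {"xyz": [0, 0, 0], "angular": [0, 0, 0], "hand": 255}]'

```text
time_s: 15.1
eef_pos: [0.5222, -0.0339, 0.235]
tcp_rot: [-0.003, 0.098, 0.995, 0.0]
force: [0.0, 0.2, -0.3]
finger_gap: -0.0003
grip_force: 0.0
```

```bash
python3 - <<'E'
from h import *
st()
f=grab('side');a=cv2.resize(f['color'][195:345,240:420],None,fx=4,fy=4,interpolation=cv2.INTER_CUBIC)
cv2.imwrite('pics/s6.png',a)
E
```

```text
t 15.1 lane mm [-119.7    0.3  235. ] turn [-0.    -0.005  0.001] F lane [-0.   0.2 -0.3] gap -0.00026777753170116137 grip 0.0
```

View pics/s6.png

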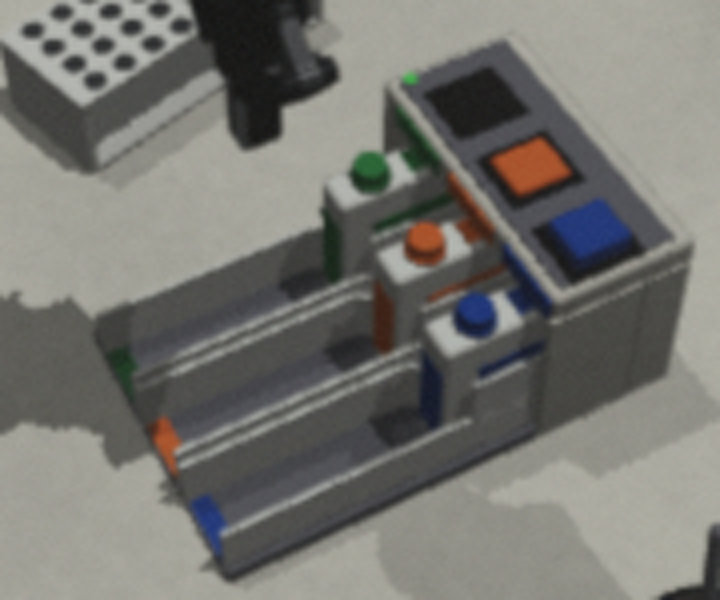

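The amber pack, cap at (425,240), stands in line with the other two. The amber key at (530,165) is down, the blue key at (590,230) is up, and the robot is clear. Handing in.

```bash
python3 -c "
from workcell import bot
print(bot.finish_job())"
```

```text
the job is handed in; nothing more can be done
None
```

The amber pack stands upright and fully home against its end stop, the amber key is pressed to the bottom with the blue key up, and the job was handed in at about 15 s; no verdict came back.

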